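# Swing out the red prop leg of a canvas panel

### The arm

A 6-joint arm with a two-finger parallel gripper is mounted at the origin on the work surface. World frame = base frame: x ahead of the robot, y to its left, z up, the work surface at z = 0. Lengths are in m, angles in rad, forces in N, time in s.
With the tool pointing down it reaches from about 0.275 to 0.775 m from the base axis. Payload 14.6 kg.
Tool frame: the origin (TCP) lies midway between the tips of the shut fingers; the grasp point (between the pads) lies 19 mm behind it; x points along the fingers, y is the direction in which the jaws open and shut, and the axes are right-handed (so a half turn about x gives the same grasp; the last joint's range is limited). The gripper opens to 85 mm and grips with 20 to 120 N. Pads are 22 mm wide; open, the fingers measure 114 mm over their backs; the gripper's body (76 mm by 85 mm) begins 54 mm behind the grasp point. The pads swing forward as they close: fully open they stand 13 mm farther back than shut.
Start: joints at [-1.276, 0.263, -0.048, 1.259, 0, 1.415], TCP at [0.228, -0.473, 0.231] pointing down, gripper open.
Joint ranges: [-2.65, 2.65], [-0.89, 1.7], [-1.18, 1.37], [-2.13, 2.11], [-1.35, 1.29], [-3.14, 3.14]. Speed limits (rad/s): [1.89, 1.89, 2.57, 2.79, 3.14, 3.14].

### API

Orientations are given as a unit quaternion [w, x, y, z].
In Python, from workcell import arm, vision gives the robot as it stands.
- The arm moves only by the tool play_rows, never from a script. Its argument "deltas" is a list of rows, each a list of 7 numbers: the shift along the tool's x, y, z in units of 40 mm (1.0 is 40 mm), then the turn, a rotation vector about the tool's x, y, z in units of 8 degrees (1.0 is 8 degrees), then the closure in counts, from 0 (fully open) to 255 (shut). A call has 1 to 20 rows; each row shifts and turns the pose as measured when the row begins, along the tool's axes as they then stand; what a row does not reach is not made up. A row lasts 1/10 s, in which the tool goes at most 50 mm and 8.59 degrees, less where a joint would pass 70% of its speed; a pose out of reach is approached as far as the arm can. A call is refused whole if a number of a shift passes 1 or a number of a turn 1, either way. A call with a gripper value outside its range is refused whole. The fingers move at their own pace and stop on an object; "squeeze" is the grip in N (left out, the last holds). Time passes only in rows, so rows that do not move let the fingers close. It gives the time, the measured TCP pose, the force and the opening at its end, in the units of the state.
- arm.get_state(): the state, without advancing time (a new reading comes with each control period).
- vision.grab_frame(name): name is "scene" or "top" or "wrist"; returns the picture (420x560x3 uint8, red, green, blue); there is no depth.
- vision.camera_params(name): a dict with "vfov" (degrees; the focal length in pixels is half the picture's height over the tangent of half this angle, whatever the lens; pixels are square), "cx", "cy" (the principal point, pixels), "k1" (the pictures are not rectified: a ray, as slopes to the right and down, at radius r is drawn at 1 + k1 r^2 times it, then the intrinsics apply), "R" (3x3) and "t" (3): a world point X has camera coordinates R X + t; the wrist camera has in their place "hand_eye" (4x4, takes a point from camera to tool coordinates, whose origin is the TCP and whose axes are the tool frame's). Camera axes: x right, y down, z forward; pixel columns grow to the right and rows downward; lengths in m; the calibration is good to about 2 mm. A picture is of the moment at which its call begins: read the wrist's pose just before it. camera_params takes no time and is no camera call.
- arm.job_done(): hands the job in, once; it reports no verdict.
The state is a dict: "clock": time; "q": joint angles; "qd": joint speeds; "effort": joint torques, N m; "position": TCP position; "ee_rot": TCP orientation; "wrist_force": force on the tool from outside, world axes, zero at the start; "moment": the same for the moment, N m; "gripper_width": finger opening in m.
Only numpy, scipy, OpenCV 4.12 (cv2) and the standard library are available. Lean on these libraries where they do the work, as an engineer would, in place of code of your own. Each camera call takes 0.05 s, during which the arm holds its last target. There are 200 camera calls.

### The job

Two small canvas panels lie face down on the painter's bench with their folding prop legs half open. Swing the red prop leg all the way out until it meets its stop, so that the panel can be stood up. Leave the panel with the blue leg and its leg as they are, and do not shift the jar of yellow paint.

Things in the scene. Friction and masses are not known exactly. Their poses are not given: they have to be found in the camera images.
- red_panel: Canvas panel with the red leg: pale wooden frame 200 (x) by 150 (y) by 18 mm high, face down, white back up, held fast to the bench by black corner cleats (216 by 166 mm over all). Origin: middle of its underside; z up. The leg's hinge axis runs along y through x = +50, z = +30 mm, between brass cheeks (57 mm over all, tops 37 mm high).
- red_leg (a joint): Angle (rad) of the red leg, a bar 95 mm from hinge axis to foot, 40 wide, 8 thick (centred on the axis), with a black foot. 0: folded flat, foot to the panel's -x; growing: foot rises and swings over to +x; 1.57 upright; 1.83 at its rigid stop. Starts at 0.8 to 1.1. Stiff hinge (0.1 N m), stays where left; 1 to 4 N towards the panel's +x moves it.
- blue_foot (a point): Middle of the foot end of the blue leg, not to be moved. The blue leg stands half open (0.8 to 1.1 rad) on a second fixed panel, the same as the first but for the colour of its leg and its yaw, lying beside it, 0.27 m or more between their middles along the bench's y.
- jar: Closed jar of yellow paint with a white lid, 66 mm in diameter, 75 mm high, about 0.25 kg, standing loose on the bench to the right (-y) of both panels. Origin: middle of its underside.

How it is judged:
By the outcome, as a careful person would: the job done as asked, in the order asked, and still so for the second after the job is handed in, with the robot touching nothing.
It also fails if it takes over 32 s, if anything falls off the work surface, if the arm or the gripper's body presses on something with over 40 N, if the wrist force passes 120 N, or if a joint passes its speed limit or range.

## Working session

There is one attempt and no reset: what is moved stays moved. The work goes in short steps, Python scripts to look and compute and a tool call to move; the robot and the scene stay as the last step left them, time stands still between calls to the robot, and variables do not carry over. Pictures are saved under pics/ and viewed, about 8 in all and at most 12, crops included, and the job is handed in when it is done.

Besides the shell and the picture viewer there is one more tool, called after "Call:" in YAML: its name, and indented under it one key for each argument. play_rows: Moves the arm, as the interface text tells. Its arguments: {"type":"object","properties":{"deltas":{"type":"array"},"squeeze":{"type":"number"}},"required":["deltas"]}

```bash
mkdir -p pics
cat > h.py <<'E'
import numpy as np,cv2
from workcell import arm,vision
def P(n):
    c=vision.camera_params(n); f=210/np.tan(np.radians(c['vfov']/2)); return c,f
def ray(n,u,v):
    c,f=P(n); K=np.array([[f,0,c['cx']],[0,f,c['cy']],[0,0,1.]])
    p=cv2.undistortPoints(np.array([[[u,v]]],float),K,np.array([c['k1'],0,0,0.]),None,None,None)if 0 else None
    d=np.array([(u-c['cx'])/f,(v-c['cy'])/f]); s=d.copy()
    for _ in range(30): s=d/(1+c['k1']*(s@s))
    R=np.array(c['R']);t=np.array(c['t'])
    return -R.T@t, R.T@np.r_[s,1]
def atz(n,u,v,z):
    o,d=ray(n,u,v); return o+d*(z-o[2])/d[2]
def proj(n,X):
    c,f=P(n); p=np.array(c['R'])@np.array(X)+np.array(c['t']); s=p[:2]/p[2]; s=s*(1+c['k1']*(s@s))
    return s*f+[c['cx'],c['cy']]
E
python3 - <<'E'
from h import *
for n in('top','scene'):
    im=vision.grab_frame(n); cv2.imwrite(f'pics/{n}0.png',im[:,:,::-1]); 
    cv2.imwrite(f'pics/{n}0b.png',cv2.resize(im[:,:,::-1],(800,600),interpolation=cv2.INTER_CUBIC))
    c,f=P(n);print(n,f,c['k1'],(-np.array(c['R']).T@np.array(c['t'])).round(3))
print(arm.get_state())
E
```

```text
top 534.4416693743575 -0.19425609609629496 [ 0.386 -0.108  1.049]
scene 409.400596351262 -0.10251253649098775 [0.873 0.322 0.745]
{'clock': 0.1, 'q': array([-1.27631425e+00,  2.63462739e-01, -4.88273884e-02,  1.25936750e+00,
        4.24863068e-05,  1.41550201e+00]), 'qd': array([ 0.00037122, -0.00067988,  0.00206054, -0.00155416,  0.00086363,
        0.00104454]), 'effort': array([ 7.66481335e-04, -6.38581395e+01,  3.85066009e+01,  9.98902658e-03,
       -2.08834845e-04,  1.51336189e-05]), 'position': array([ 0.2281983 , -0.47257722,  0.23089649]), 'ee_rot': array([-0.15737811, -0.6892949 , -0.15798776,  0.68930729]), 'wrist_force': array([-0.075427  , -0.07816029, -0.11805445]), 'moment': array([ 0.04449908, -0.03333824, -0.01713329]), 'gripper_width': 0.08524690184476261}
```

View pics/top0b.png

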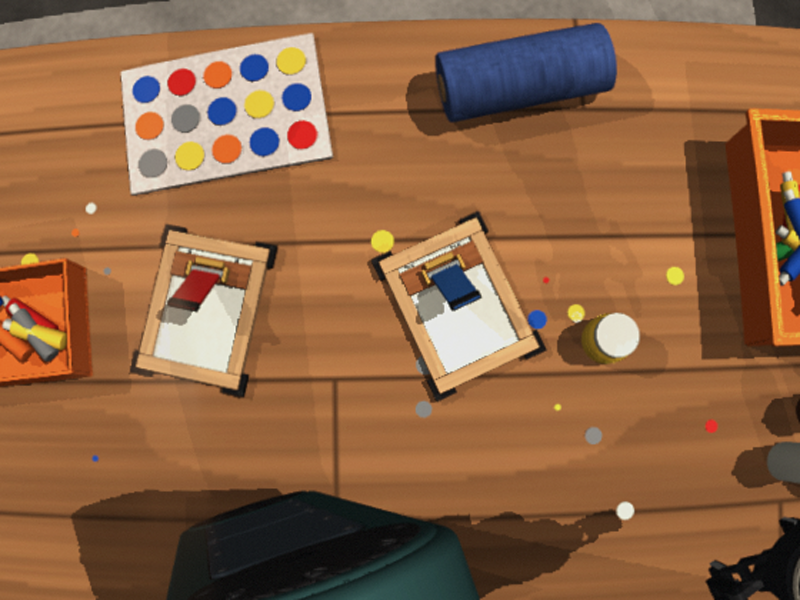

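View pics/scene0b.png

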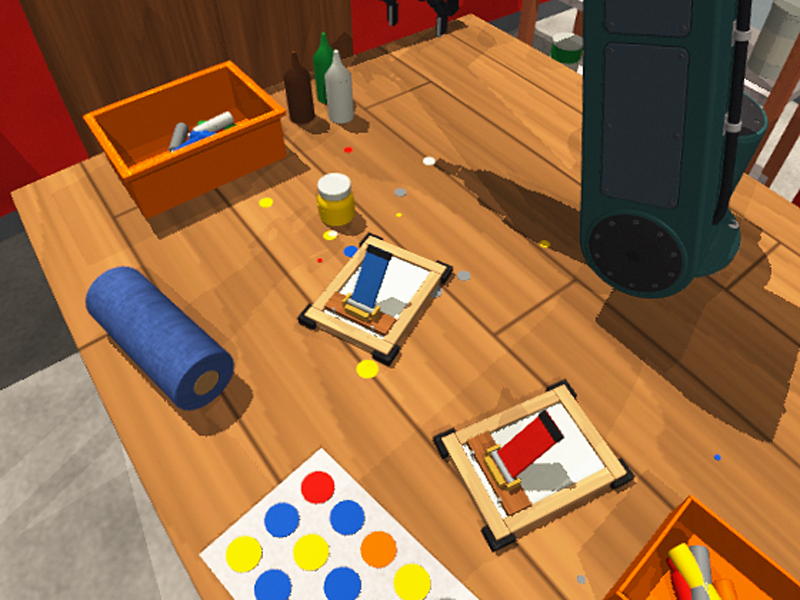

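Top view (x up, y left): the red panel's cleat corners are at about (168,226), (277,245), (243,396) and (132,372). Its leg runs from the hinge at ~(207,268) to the foot at ~(185,305). The blue panel is at ~(460,305) and the jar at ~(613,337). The scene view agrees: the red foot is nearer the robot, with the hinge away from it.

```bash
python3 - <<'E'
from h import *
from scipy.spatial.transform import Rotation as Ro
def fit(pts,z=.018):
    C=np.array([atz('top',u*.7,v*.7,z) for u,v in pts])[:,:2] # order: +x+y, +x-y, -x-y, -x+y
    m=C.mean(0); ex=(C[0]+C[1]-C[2]-C[3]); yaw=np.arctan2(ex[1],ex[0])
    print('mid',m.round(4),'yaw',np.degrees(yaw).round(1),'sides',[np.linalg.norm(C[i]-C[(i+1)%4]).round(3) for i in range(4)])
    return m,yaw
m,y=fit([(168,226),(277,245),(243,396),(132,372)])
mb,yb=fit([(372,262),(478,212),(545,348),(437,399)])
print('jar',atz('top',617*.7,335*.7,.075).round(3))
ex=np.array([np.cos(y),np.sin(y)])
for a in(.8,.9,1.,1.1):
    r=.05-.095*np.cos(a); X=np.r_[m+ex*r,.03+.095*np.sin(a)]
    print(a,X.round(3),(proj('top',X)/.7).round(0),(proj('scene',X)/.7).round(0))
s=arm.get_state(); R=Ro.from_quat(np.roll(s['ee_rot'],-1)).as_matrix(); print(R.round(2))
print('start',np.r_[m-ex*.06,0].round(3),'end',np.r_[m+ex*.058,0].round(3))
E
python3 -c "
import cv2
a=cv2.imread('pics/top0.png')[150:285,85:205];b=cv2.imread('pics/scene0.png')[260:390,300:450]
cv2.imwrite('pics/crop.png',cv2.hconcat([cv2.resize(a,(355,400),interpolation=2),cv2.resize(b,(445,400),interpolation=2)]))"
```

```text
mid [0.5355 0.1754] yaw -12.7 sides [np.float64(0.162), np.float64(0.214), np.float64(0.163), np.float64(0.212)]
mid [ 0.534 -0.176] yaw 23.9 sides [np.float64(0.163), np.float64(0.21), np.float64(0.162), np.float64(0.207)]
jar [ 0.481 -0.378  0.075]
0.8 [0.52  0.179 0.098] [185. 312.] [555. 419.]
0.9 [0.527 0.177 0.104] [185. 306.] [551. 419.]
1.0 [0.534 0.176 0.11 ] [185. 300.] [547. 420.]
1.1 [0.542 0.174 0.115] [185. 293.] [542. 420.]
[[-0.    0.43 -0.9 ]
 [ 0.   -0.9  -0.43]
 [-1.   -0.   -0.  ]]
start [0.477 0.189 0.   ] end [0.592 0.163 0.   ]
```

View pics/crop.png

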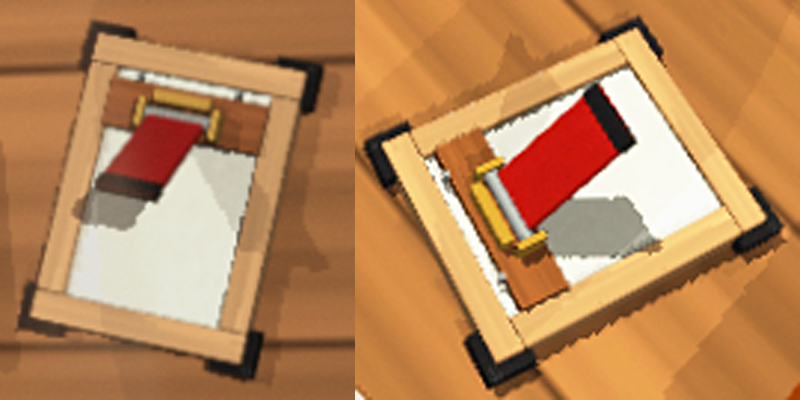

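The red foot's top-view pixel (184,305) fits a leg angle of ~0.92 rad, and the panel sides fit the given 216 by 166 mm. First I turn the tool in place so its z lies along the panel's +x, and close the fingers.

Call:
play_rows:
  deltas:
    - [-0.05,0,0,-0.985,0,0,255]
    - [-0.05,0,0,-0.985,0,0,255]
    - [-0.05,0,0,-0.985,0,0,255]
    - [-0.05,0,0,-0.985,0,0,255]
    - [-0.05,0,0,-0.985,0,0,255]
    - [-0.05,0,0,-0.985,0,0,255]
    - [-0.05,0,0,-0.985,0,0,255]
    - [-0.05,0,0,-0.985,0,0,255]
    - [-0.05,0,0,-0.985,0,0,255]
    - [-0.05,0,0,-0.985,0,0,255]
    - [-0.05,0,0,-0.985,0,0,255]
    - [-0.05,0,0,-0.985,0,0,255]
    - [-0.05,0,0,-0.985,0,0,255]
    - [-0.05,0,0,-0.985,0,0,255]
    - [-0.05,0,0,-0.985,0,0,255]
    - [-0.05,0,0,-0.985,0,0,255]
    - [-0.05,0,0,-0.985,0,0,255]
    - [-0.05,0,0,-0.985,0,0,255]
  squeeze: 20

```text
clock: 1.9
position: [0.2273, -0.4697, 0.2629]
ee_rot: [0.704, 0.046, 0.708, -0.036]
wrist_force: [-0.7, -0.2, 0.5]
gripper_width: 0.0001
```

```bash
cat > d.py <<'E'
from h import *
import sys
from scipy.spatial.transform import Rotation as Ro
m=np.array([.5355,.1754]);y=np.radians(-12.7);ex=np.array([np.cos(y),np.sin(y)]);ey=np.array([-ex[1],ex[0]])
s=arm.get_state(); R=Ro.from_quat(np.roll(s['ee_rot'],-1)).as_matrix(); p=s['position']
Rd=np.c_[[0,0,-1],np.cross(np.r_[ex,0],[0,0,-1]),np.r_[ex,0]]
print('pos',p.round(4),'panel xy',((p[:2]-m)@ex).round(4),((p[:2]-m)@ey).round(4),'F',s['wrist_force'].round(2),'t',s['clock'],'q',s['q'].round(2))
print('turn units',(np.degrees(Ro.from_matrix(R.T@Rd).as_rotvec())/8).round(2))
px,pz=float(sys.argv[1]),float(sys.argv[2])
T=np.r_[m+ex*px,pz]; print('target',T.round(3),'units',((R.T@(T-p))/.04).round(2))
E
python3 d.py -.07 .2
```

```text
pos [ 0.2273 -0.4697  0.2629] panel xy -0.1588 -0.6971 F [-0.67 -0.2   0.45] t 1.9 q [-1.28  0.26  0.03  1.36  0.   -1.16]
turn units [ 0.76 -0.04 -0.09]
target [0.467 0.191 0.2  ] units [ 1.76 17.07  4.06]
```

Call:
play_rows:
  deltas:
    - [0,0.6,0.6,0.4,0,0,255]
    - [0,0.6,0.6,0.35,0,0,255]
    - [0,0.7,0.6,0,0,0,255]
    - [0,0.8,0.5,0,0,0,255]
    - [0,0.9,0.3,0,0,0,255]
    - [0,0.9,0.2,0,0,0,255]
    - [0,0.9,0.2,0,0,0,255]
    - [0,0.9,0.2,0,0,0,255]
    - [0,0.9,0.2,0,0,0,255]
    - [0,0.9,0.1,0,0,0,255]
    - [0,0.9,0,0,0,0,255]
    - [0,0.9,0,0,0,0,255]
    - [0,0.9,0,0,0,0,255]
    - [0,0.9,0,0,0,0,255]
    - [0,0.9,0,0,0,0,255]
    - [0,0.9,0,0,0,0,255]
    - [0,0.9,0,0,0,0,255]
    - [0,0.6,0,0,0,0,255]
    - [0,0.3,0,0,0,0,255]
    - [0,0,0,0,0,0,255]

```text
clock: 3.9
position: [0.4985, 0.1262, 0.2653]
ee_rot: [0.698, 0.082, 0.708, -0.07]
wrist_force: [0.2, -0.2, -0.5]
gripper_width: 0.0001
```

```bash
python3 d.py -.07 .078
```

```text
pos [0.4985 0.1262 0.2653] panel xy -0.0253 -0.0561 F [ 0.23 -0.22 -0.49] t 3.9 q [0.08 0.24 0.01 1.35 0.02 0.29]
turn units [ 0.04 -0.11 -0.11]
target [0.467 0.191 0.078] units [ 4.72  1.34 -1.04]
```

Call:
play_rows:
  deltas:
    - [0,0.5,-0.6,0,-0.1,-0.1,255]
    - [0,0.5,-0.6,0,0,0,255]
    - [0.3,0.35,-0.2,0,0,0,255]
    - [0.8,0,0,0,0,0,255]
    - [0.9,0,0,0,0,0,255]
    - [0.9,0,0,0,0,0,255]
    - [0.8,0,0,0,0,0,255]
    - [0.6,0,0,0,0,0,255]
    - [0.3,0,0,0,0,0,255]
    - [0,0,0,0,0,0,255]

```text
clock: 4.9
position: [0.4537, 0.1821, 0.0757]
ee_rot: [0.703, 0.079, 0.703, -0.08]
wrist_force: [0.6, -0.2, 0.4]
gripper_width: 0.0001
```

```bash
python3 d.py .058 .078
python3 - <<'E'
from h import *
a=vision.grab_frame('scene')[180:420,260:560,::-1]
cv2.imwrite('pics/s1.png',cv2.resize(a,(750,600),interpolation=2))
E
```

```text
pos [0.4537 0.1821 0.0757] panel xy -0.0813 -0.0114 F [ 0.59 -0.19  0.41] t 4.9 q [ 0.22  0.31 -0.44  0.83 -0.    0.44]
turn units [-0.02  0.    0.01]
target [0.592 0.163 0.078] units [-0.06  0.3   3.48]
```

View pics/s1.png

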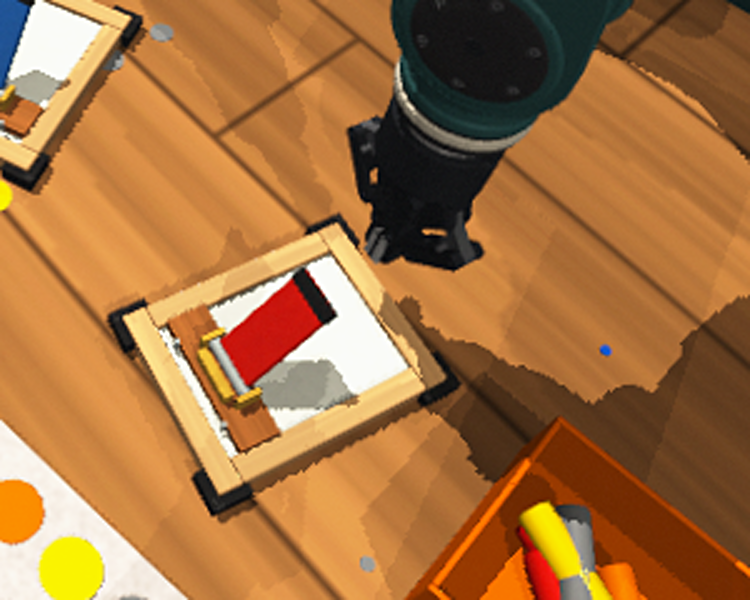

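Run:
```python
from h import *
s=arm.get_state();p=s['position'];print(s['gripper_width'])
for dz in(0,.02,.073): print(((proj('scene',p+[0,0,dz])-[260,180])*2.5).round())
a=vision.grab_frame('scene')[180:310,360:500,::-1]
cv2.imwrite('pics/s2.png',cv2.resize(a,(646,600),interpolation=2))
```

```text
-7.464999424166747e-05
[379. 251.]
[386. 238.]
[406. 200.]
```

View pics/s2.png

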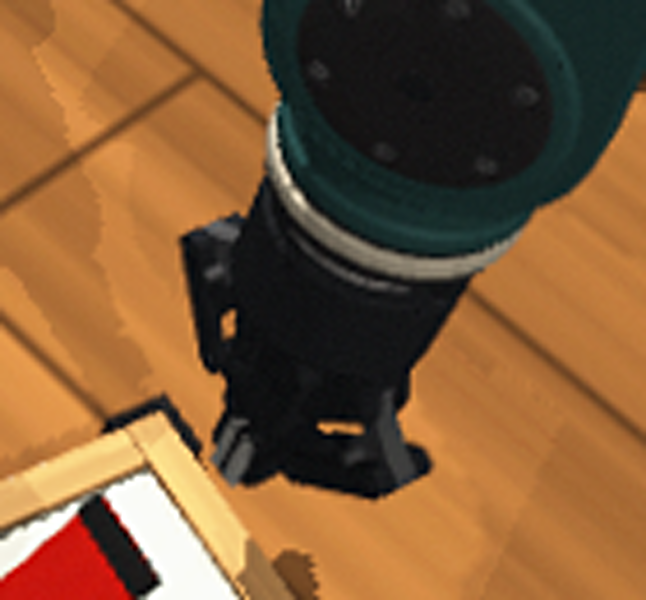

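Fingertips are shut and project at (379,251) in the first crop, where the fingers are seen. They stand behind the panel's near edge with the leg untouched. I centre on the leg, raise a little and start pushing.

Call:
play_rows:
  deltas:
    - [-0.2,0.3,0.4,0,0,0,255]
    - [0,0,0.5,0,0,0,255]
    - [0,0,0.4,0,0,0,255]
    - [0,0,0.25,0,0,0,255]
    - [0,0,0.25,0,0,0,255]
    - [0,0,0.25,0,0,0,255]
    - [0,0,0.25,0,0,0,255]
    - [0,0,0.25,0,0,0,255]

```text
clock: 5.8
position: [0.5619, 0.1696, 0.0926]
ee_rot: [0.706, 0.08, 0.7, -0.079]
wrist_force: [-0.3, -0.2, 0.8]
gripper_width: -0.0
```

```bash
python3 d.py .05 .085
```

```text
pos [0.5619 0.1696 0.0926] panel xy 0.027 0.0002 F [-0.27 -0.18  0.79] t 5.8 q [ 0.15  0.44 -0.17  0.96 -0.    0.38]
turn units [-0.02  0.06 -0.02]
target [0.584 0.164 0.085] units [ 0.2  -0.    0.57]
```

Call:
play_rows:
  deltas:
    - [0.1,0,0.15,0,0,0,255]
    - [0.05,0,0.12,0,0,0,255]
    - [0,0,0.1,0,0,0,255]
    - [0,0,0.06,0,0,0,255]

```text
clock: 6.2
position: [0.5806, 0.1653, 0.0856]
ee_rot: [0.705, 0.08, 0.7, -0.079]
wrist_force: [-1.6, 0.5, 0.7]
gripper_width: 0.0
```

```bash
python3 d.py .05 .085;python3 - <<'E'
from h import *
a=vision.grab_frame('scene')[180:420,260:560,::-1]
cv2.imwrite('pics/s3.png',cv2.resize(a,(750,600),interpolation=2))
E
```

```text
pos [0.5806 0.1653 0.0856] panel xy 0.0463 0.0001 F [-1.62  0.51  0.66] t 6.2 q [ 0.14  0.47 -0.14  0.96 -0.    0.37]
turn units [-0.03  0.05 -0.01]
target [0.584 0.164 0.085] units [ 0.02 -0.    0.09]
```

View pics/s3.png

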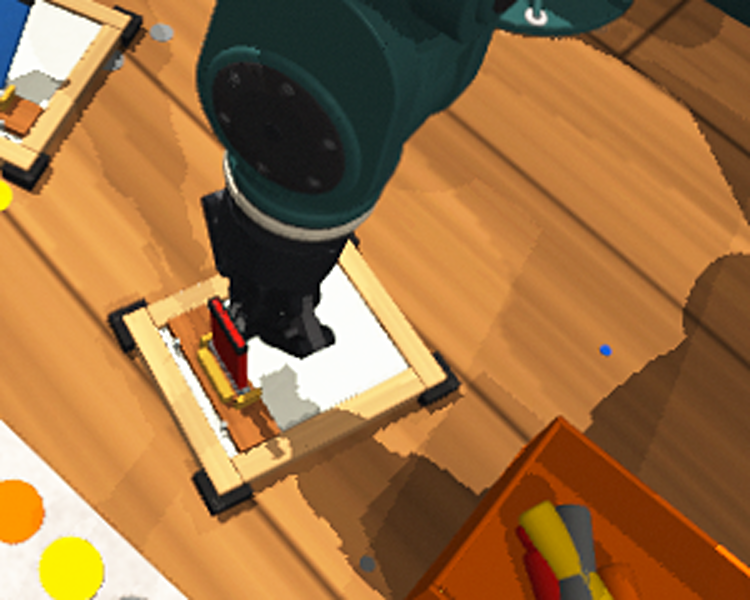

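The red leg is at about upright (its end is at (228,325)), and the 1.7 N force is hinge friction alone. I go on in small steps until the force jumps at the stop.

Call:
play_rows:
  deltas:
    - [0,0,0.1,0,0,0,255]
    - [0,0,0.1,0,0,0,255]
    - [0,0,0.05,0,0,0,255]

```text
clock: 6.55
position: [0.5857, 0.1641, 0.0851]
ee_rot: [0.702, 0.08, 0.703, -0.078]
wrist_force: [-15.6, 3.9, 14.5]
gripper_width: 0.0
```

```bash
python3 d.py .06 .085
```

```text
pos [0.5857 0.1641 0.0851] panel xy 0.0515 -0.0 F [-15.58   3.87  14.47] t 6.55 q [ 0.14  0.48 -0.11  0.98  0.    0.36]
turn units [-0.01 -0.02 -0.01]
target [0.594 0.162 0.085] units [0.   0.   0.21]
```

Force jumped to 16 N at panel x = 51.5 mm, as predicted for the stop (50–52 mm). Now one more light push, then back away.

Call:
play_rows:
  deltas:
    - [0,0,0.03,0,0,0,255]

```text
clock: 6.65
position: [0.5854, 0.1642, 0.0854]
ee_rot: [0.701, 0.08, 0.704, -0.078]
wrist_force: [-8.0, 1.0, 8.3]
gripper_width: 0.0003
```

Call:
play_rows:
  deltas:
    - [0,0,-0.2,0,0,0,255]
    - [0,0,-0.5,0,0,0,255]
    - [0,0,-0.8,0,0,0,255]
    - [0,0,-0.9,0,0,0,255]
    - [0,0,-0.9,0,0,0,255]
    - [-0.5,0,-0.3,0,0,0,255]
    - [-0.9,0,0,0,0,0,255]
    - [-0.9,0,0,0,0,0,255]
    - [-0.4,0,0,0,0,0,255]
    - [0,0,0,0,0,0,255]

```text
clock: 7.65
position: [0.4384, 0.1963, 0.198]
ee_rot: [0.703, 0.079, 0.703, -0.078]
wrist_force: [0.6, 1.1, -1.4]
gripper_width: -0.0
```

Run:
```python
from h import *
m=np.array([.5355,.1754]);y=np.radians(-12.7);ex=np.array([np.cos(y),np.sin(y)])
ey=np.array([-ex[1],ex[0]])
s=arm.get_state();print(s['clock'],s['position'].round(3),s['wrist_force'].round(1))
ims=[]
fr={n:vision.grab_frame(n)[:,:,::-1].copy() for n in('top','scene')}
o={n:cv2.imread(f'pics/{n}0.png') for n in fr}
for n,(r,c,k) in {'top':((150,250),(90,200),3.6),'scene':((240,390),(310,450),2.8)}.items():
    for a in(1.57,1.7,1.83):
        X=lambda l,w,t:np.r_[m+ex*(.05-l*np.cos(a)+t*np.sin(a))+ey*w,.03+l*np.sin(a)+t*np.cos(a)]
        print(n,a,'foot end mid-face corners (crop px)',[((proj(n,X(.095,w,0))-[c[0],r[0]])*k).round().tolist() for w in(-.02,.02)])
    ims.append(cv2.resize(fr[n][r[0]:r[1],c[0]:c[1]],None,fx=k,fy=k,interpolation=2))
h=max(i.shape[0] for i in ims)
ims=[cv2.copyMakeBorder(i,0,h-i.shape[0],0,0,0) for i in ims]
cv2.imwrite('pics/fin.png',cv2.hconcat(ims))
# change around blue panel and jar
for nm,(r,c) in {'blue':((148,285),(255,385)),'jar':((215,260),(400,455))}.items():
    d=cv2.absdiff(fr['top'],o['top'])[r[0]:r[1],c[0]:c[1]].max(2); print(nm,'px changed>40:',(d>40).sum(),'of',d.size)
cv2.imwrite('pics/top_end.png',fr['top'])
```

```text
7.65 [0.438 0.196 0.198] [ 0.6  1.1 -1.4]
top 1.57 foot end mid-face corners (crop px) [[195.0, 119.0], [120.0, 104.0]]
top 1.7 foot end mid-face corners (crop px) [[201.0, 96.0], [126.0, 81.0]]
top 1.83 foot end mid-face corners (crop px) [[208.0, 74.0], [133.0, 59.0]]
scene 1.57 foot end mid-face corners (crop px) [[120.0, 144.0], [154.0, 200.0]]
scene 1.7 foot end mid-face corners (crop px) [[102.0, 152.0], [136.0, 209.0]]
scene 1.83 foot end mid-face corners (crop px) [[84.0, 162.0], [117.0, 219.0]]
blue px changed>40: 0 of 17810
jar px changed>40: 0 of 2475
```

View pics/fin.png

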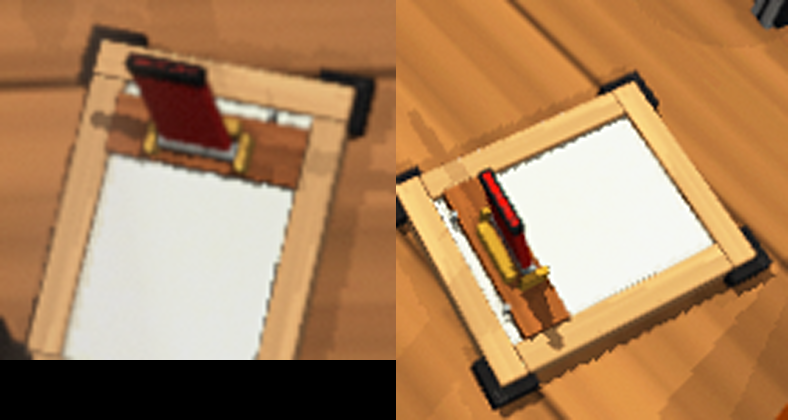

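View pics/top_end.png

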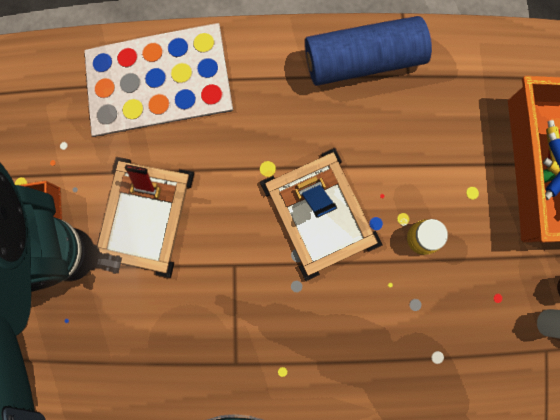

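The top crop puts the red foot end at (135,64)–(205,74), against a prediction of (133,59)–(208,74) for 1.83 rad. The arm is clear, and neither the blue panel nor the jar shows any changed pixels.

```bash
python3 -c "
from workcell import arm
print(arm.job_done())"
```

```text
the job is handed in; nothing more can be done
None
```

The red prop leg is swung fully out against its stop, and I handed the job in at about 7.8 s on the robot's clock. I pushed it with the shut fingertips towards the panel's +x, backed off, and lifted clear.

- **At the stop:** the push took about 1.7 N through the swing. It jumped to about 16 N sideways (about 22 N in all) at panel x = 51.5 mm, where I had worked out the stop to be (50–52 mm).
- **Leg angle afterwards:** the top picture gives about 1.8 rad, which matches 1.83 within a few pixels. The scene picture fits 1.83 less closely: its foot corners sit 4–13 enlarged pixels off, about 1.5–5 real ones, which I put down to small calibration and pose errors.
- **Blue panel and jar:** the before and after top pictures show no changed pixels around the blue panel and leg or around the jar. The arm was touching nothing at hand-in.

No check failed. An upward force of about 14 N came with the final push; I took it for friction of the leg on the finger and did not look into it further.

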